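# Hang the nesting measuring scoops on one hook

### The job

Hang the three measuring scoops from the draining board on the stand's one hook, smallest first, then the middle one, then the largest, each with its mouth towards the upright so that it fits over the scoop before it. Slide each one back along the hook and press it fully home, the first against the upright and the next against the one before, with a light, steady push (never force it), before you let go and take the next. Leave all three hanging still, and leave the cup stack, the sugar jar and the mug alone.

Things in the scene. Friction and masses are not known exactly. Their poses are not given: they have to be found in the camera images.
- hook: The steel hook rod, 7 mm thick, of a dark steel stand screwed to the counter. Origin: centre of its rounded end, 231 to 232 mm above the counter. x runs level from the end towards the upright, z up. The turned-up end falls 7.4 mm over the first 9.5 mm of x; from there the rod runs straight, falling at 3 degrees, to the upright. Hanging on it, an eye's centre lies 4.5 mm below the rod's axis.
- small_scoop: Smallest steel measuring scoop: rectangular cup 52 wide (y) x 46 high (z) x 26 mm deep, walls 2.5 mm; flat handle 24 mm wide, 4 mm thick; 115 mm tall, about 75 g. Starts standing on the 4 mm board, handle up. Origin: middle of its lower side in the mouth's plane; z up, x out of the mouth; cup from x = 0 to -26, handle x = 0 to -4. Hung up, its axes are the hook's.
- middle_scoop: Middle scoop, same make: cup 66 wide x 61 high x 36 mm deep, handle 30 mm wide and 4 mm thick, 124 mm tall in all, about 105 g. Origin and axes as for the small one.
- large_scoop: Largest scoop, same make: cup 80 wide x 76 high x 46 mm deep, handle 36 mm wide and 4 mm thick, 133 mm tall in all, about 145 g. Origin and axes as for the small one. Nested, there is 4.5 mm between neighbouring cups at each side, 3.5 above and 6.5 below, and the handles lie one on the other, 4 mm apart.
- small_scoop_eye (a point): Centre of the small scoop's eye, on the handle's back face (x = 0): a slot 12 mm wide (y) and 17 mm tall (z) through the handle, 100 mm above the lower side, 15 mm below the handle's top, 54 mm above the cup. Fingers that grip the handle by its two long edges pass on either side of the hook and of the 14 mm upright.
- middle_scoop_eye (a point): Centre of the middle scoop's eye, same slot, on the handle's back face; 109 mm above the lower side, 15 mm below the handle's top, 48 mm above the cup.
- large_scoop_eye (a point): Centre of the large scoop's eye, same slot, on the handle's back face; 118 mm above the lower side, 15 mm below the handle's top, 42 mm above the cup.
- cup_stack: Bystander: stack of brown paper cups, mouths down, 70 mm across, 106 mm tall; origin under its centre.
- sugar_jar: Bystander: glass sugar jar with a steel lid, 76 mm across, 110 mm tall; origin under its centre.
- mug: Bystander: white mug, 80 mm across, 90 mm tall; origin under its centre.
- hook_end (a point): The same point. The rod is pushed through the stand's upright and clamped: the upright's front face, where the first scoop seats, lies 70 to 94 mm from this point along the hook's x, set differently each time and not measured: find it by feel. Upright: flat bar 14 mm wide, 12 deep, top 237 mm above the counter, on a foot 180 x 120 x 10 mm that reaches 145 mm out under the hook.

How it is judged:
On the way, in this order (a step that is already met when the one before it is completed fails the run):
1. the small scoop hangs on the hook and is pressed home against the upright with a push of more than 3 N for 0.2 s, its handle within 3.5 mm of lying flat on it (y of small_scoop_eye in the frame of hook between -0.0045 and 0.0045 m and z of small_scoop_eye in the frame of hook between -0.019 and -0.005 m and angle between small_scoop's own z axis and vertical below 0.2 rad and angle between the x axis of small_scoop and the x axis of hook, either way round below 0.26 rad and x of upright_c0 in the frame of small_scoop_eye between 0.003 and 0.0095 m and contact force between small_scoop and upright_c0 above 3 N), for 0.2 s.
2. the middle scoop hangs on the hook and is pressed home against the small scoop with a push of more than 3 N for 0.2 s, its handle within 3.5 mm of lying flat on it (y of middle_scoop_eye in the frame of hook between -0.0045 and 0.0045 m and z of middle_scoop_eye in the frame of hook between -0.019 and -0.005 m and angle between middle_scoop's own z axis and vertical below 0.2 rad and angle between the x axis of middle_scoop and the x axis of hook, either way round below 0.26 rad and x of middle_scoop_eye in the frame of small_scoop_eye between -0.0075 and -0.001 m and contact force between middle_scoop and small_scoop above 3 N), for 0.2 s.
3. the large scoop hangs on the hook and is pressed home against the middle scoop with a push of more than 3 N for 0.2 s, its handle within 3.5 mm of lying flat on it (y of large_scoop_eye in the frame of hook between -0.0045 and 0.0045 m and z of large_scoop_eye in the frame of hook between -0.019 and -0.005 m and angle between large_scoop's own z axis and vertical below 0.2 rad and angle between the x axis of large_scoop and the x axis of hook, either way round below 0.26 rad and x of large_scoop_eye in the frame of middle_scoop_eye between -0.0075 and -0.001 m and contact force between large_scoop and middle_scoop above 3 N), for 0.2 s.
At the end, for the whole second after the job is handed in: All three scoops hang still from the hook by their eyes, upright within 0.17 rad and square to the upright within 0.26 rad, small against the upright, middle over small, large over middle, each handle within 3.5 mm of lying flat on what is behind it (y of small_scoop_eye in the frame of hook between -0.0045 and 0.0045 m and z of small_scoop_eye in the frame of hook between -0.019 and -0.005 m and angle between each of small_scoop, middle_scoop, large_scoop's own z axis and vertical below 0.17 rad and angle between the x axis of each of small_scoop, middle_scoop, large_scoop and the x axis of hook, either way round below 0.26 rad and x of upright_c0 in the frame of small_scoop_eye between 0.003 and 0.0095 m and linear speed of each of small_scoop, middle_scoop, large_scoop below 0.02 m/s and y of middle_scoop_eye in the frame of hook between -0.0045 and 0.0045 m and z of middle_scoop_eye in the frame of hook between -0.019 and -0.005 m and x of middle_scoop_eye in the frame of small_scoop_eye between -0.0075 and -0.001 m and y of large_scoop_eye in the frame of hook between -0.0045 and 0.0045 m and z of large_scoop_eye in the frame of hook between -0.019 and -0.005 m and x of large_scoop_eye in the frame of middle_scoop_eye between -0.0075 and -0.001 m); the robot touches nothing.
It fails at once if a scoop is forced: more than 16 N between a scoop and the upright or the hook, or between two scoops (contact force between any of small_scoop, middle_scoop, large_scoop and upright_c0 above 16 N or contact force between any of small_scoop, middle_scoop, large_scoop and hook above 16 N or contact force between any of middle_scoop, large_scoop and small_scoop above 16 N or contact force between large_scoop and middle_scoop above 16 N).
It fails at once if the robot itself shoves the upright or the hook with more than 20 N (contact force between the arm and upright_c0 above 20 N or contact force between the arm and hook above 20 N).
It fails at once if a scoop is tipped over or dropped on its side (angle between any of small_scoop, middle_scoop, large_scoop's own z axis and vertical above 0.8 rad).
It fails at once if the cup stack, the sugar jar or the mug is pushed more than 15 mm or tipped (distance of any of cup_stack, sugar_jar, mug from where it was at the start of the episode above 0.015 m or angle between any of cup_stack, sugar_jar, mug's own z axis and vertical above 0.3 rad).
It also fails if it takes over 72 s, if anything falls off the work surface, if the arm or the gripper's body presses on something with over 40 N, if the wrist force passes 120 N, or if a joint passes its speed limit or range.

### The arm

A 6-joint arm with a two-finger parallel gripper is mounted at the origin on the work surface. World frame = base frame: x ahead of the robot, y to its left, z up, the work surface at z = 0. Lengths are in m, angles in rad, forces in N, time in s.
With the tool pointing down it reaches from about 0.35 to 0.775 m from the base axis. Payload 5.5 kg.
Tool frame: the origin (TCP) lies at the very end of the fingers, on their centre line; the grasp point (between the pads) lies 19 mm behind it; z points along the fingers, y is the line along which they close (so a half turn about z gives the same grasp; the last joint's range is limited). The gripper opens to 85 mm and grips with 20 to 120 N. Pads are 22 mm wide; open, the fingers measure 114 mm over their backs; the gripper's body (76 mm by 85 mm) begins 54 mm behind the grasp point. The pads swing forward as they close: fully open they stand 13 mm farther back than shut.
Start: joints at [-1.287, 0.313, 0.046, 1.304, 0, 1.431], TCP at [0.236, -0.524, 0.231] pointing down, gripper open.
Joint ranges: [-2.76, 2.76], [-0.86, 1.69], [-1.03, 1.26], [-2.2, 2.34], [-1.47, 1.5], [-3.14, 3.14]. Speed limits (rad/s): [2.57, 2.57, 3.14, 3.14, 3.14, 3.14].

### API

Orientations are given as a unit quaternion [w, x, y, z].
In Python, from workcell import get_state, read_camera, calibration, hand_in gives the robot as it stands.
- The arm moves only by the tool drive_tool, never from a script. Its argument "deltas" is a list that holds one entry, the list of rows, each a list of 7 numbers: the closure in counts, from 0 (fully open) to 255 (shut), then the shift along the tool's x, y, z in m, then the turn, a rotation vector about the tool's x, y, z in degrees. A call has 1 to 12 rows; each row is the pose to reach, as a shift and turn from the pose commanded when the call began, along the tool's axes at that moment; what a row does not reach only later rows make up. A row lasts 1/8 s, in which the tool goes at most 62.5 mm and 10.7 degrees, less where a joint would pass 70% of its speed; a pose out of reach is approached as far as the arm can. A call with a gripper value outside its range is refused whole. The fingers move at their own pace and stop on an object; "newtons" is the grip in N (left out, the last holds). Time passes only in rows, so rows that repeat a pose let the fingers close. It gives the time, the measured TCP pose, the force, the opening and the grip force at its end, in the units of the state.
- get_state(): the state, without advancing time (a new reading comes with each control period).
- read_camera(name): name is "scene" or "top" or "wrist"; returns (picture, depth): 420x560x3 uint8, red, green, blue; 420x560 float32, m along the optical axis (not along the pixel's ray), 0 where there is no reading.
- calibration(name): a dict with "mtx" (3x3 intrinsics, pixels), "world_from_camera" (4x4, takes a point from camera to world coordinates). Camera axes: x right, y up, looking along -z (the intrinsics and any distortion apply to the point x, -y, -z); pixel columns grow to the right and rows downward; lengths in m; the calibration is good to about 2 mm. The wrist camera is an equidistant fisheye: a pixel r from the principal point sees the ray r / f radians off the axis. A picture is of the moment at which its call begins: read the wrist's pose just before it. calibration takes no time and is no camera call; for the wrist camera it gives the pose at the moment of the call.
- hand_in(): hands the job in; it is judged then, once.
The state is a dict: "clock": time; "joint_pos": joint angles; "qvel": joint speeds; "tau": joint torques, N m; "tcp_pos": TCP position; "orientation": TCP orientation; "wrist_force": force on the tool from outside, world axes, zero at the start; "ft_torque": the same for the moment, N m; "finger_gap": finger opening in m; "grip_force": force on a finger pad.
Only numpy, scipy, OpenCV 4.12 (cv2) and the standard library are available. Lean on these libraries where they do the work, as an engineer would, in place of code of your own. Each camera call takes 0.05 s, during which the arm holds its last target. There are 200 camera calls.

## Working session

There is one attempt and no reset: what is moved stays moved. The work goes in short steps, Python scripts to look and compute and a tool call to move; the robot and the scene stay as the last step left them, time stands still between calls to the robot, and variables do not carry over. Pictures are saved under pics/ and viewed, at most 10 in all, crops included, and the job is handed in when it is done.

Besides the shell and the picture viewer there is one more tool, called after "Call:" as name([rows], argument=value, ...), one row to a line, values as JSON. drive_tool: Moves the arm, as the interface text tells. Its arguments: {"type":"object","properties":{"deltas":{"type":"array","items":{"type":"array","items":{"type":"array","items":{"type":"number"}}}},"newtons":{"type":"number"}},"required":["deltas"]}

```bash
ls; mkdir -p pics
python3 - <<'E'
from workcell import *
import cv2,numpy as np
s=get_state();print({k:np.round(v,3).tolist() for k,v in s.items()})
for n in("scene","top","wrist"):
    p,d=read_camera(n);c=calibration(n);print(n,np.round(c["mtx"],1).tolist(),np.round(c["world_from_camera"],3).tolist(),{k:v for k,v in c.items() if k not in("mtx","world_from_camera")})
    cv2.imwrite(f"pics/{n}0.png",p[:,:,::-1]);np.save(f"pics/{n}0.npy",d)
a=cv2.imread("pics/scene0.png")
E
```

```text
pics
{'clock': 0.0, 'joint_pos': [-1.287, 0.314, 0.045, 1.304, -0.0, 1.431], 'qvel': [-0.0, -0.001, -0.0, -0.001, 0.001, 0.001], 'tau': [-0.001, -48.062, 29.854, 0.019, -0.0, 0.0], 'tcp_pos': [0.236, -0.524, 0.23], 'orientation': [-0.001, 0.978, 0.21, -0.0], 'wrist_force': [-0.503, -1.099, 0.176], 'ft_torque': [0.013, -0.014, -0.069], 'grip_force': 0.0, 'finger_gap': 0.085}
scene [[532.9, 0.0, 280.7], [0.0, 532.9, 209.5], [0.0, 0.0, 1.0]] [[0.462, -0.585, 0.667, 1.408], [0.887, 0.298, -0.353, -0.434], [0.007, 0.755, 0.656, 0.954], [0.0, 0.0, 0.0, 1.0]] {}
top [[458.6, 0.0, 282.5], [0.0, 458.6, 210.0], [0.0, 0.0, 1.0]] [[0.026, 0.993, -0.112, 0.508], [-0.999, 0.023, -0.023, -0.034], [-0.02, 0.113, 0.993, 1.118], [0.0, 0.0, 0.0, 1.0]] {}
wrist [[325.2, 0.0, 275.4], [0.0, 325.2, 211.4], [0.0, 0.0, 1.0]] [[0.411, 0.875, 0.255, 0.3], [-0.911, 0.395, 0.113, -0.494], [-0.002, -0.279, 0.96, 0.373], [0.0, 0.0, 0.0, 1.0]] {}
```

View pics/scene0.png

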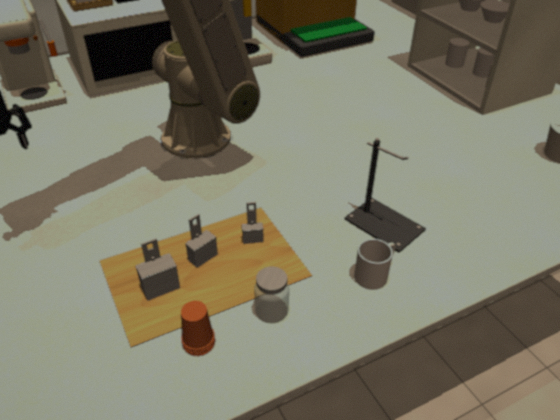

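View pics/top0.png

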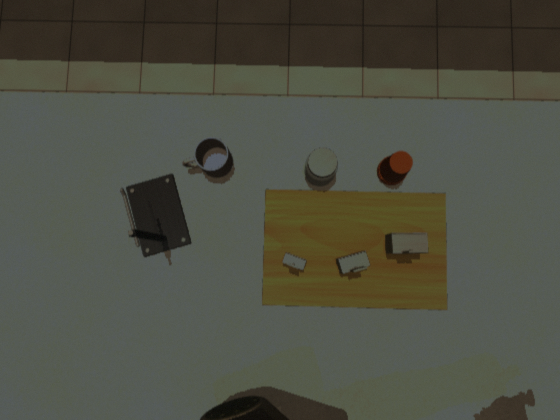

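The scene view shows the scoops at (157,270), (202,245) and (252,230), handles towards the robot. The stand's upright is at (372,180), and its rod points right and down to (405,157). In the top view the small, middle and large scoops are at (294,262), (353,263) and (408,243), and the stand is at (158,215).

```bash
cat > h.py <<'E'
import numpy as np,cv2
from workcell import *
def cloud(n,d,c=None):
    c=c or calibration(n);K=c["mtx"];v,u=np.mgrid[:d.shape[0],:d.shape[1]]
    x=(u-K[0,2])/K[0,0];y=(v-K[1,2])/K[1,1]
    if n=="wrist":
        r=np.hypot(x,y)+1e-9;k=np.tan(np.minimum(r,1.5))/r;x,y=x*k,y*k
    P=np.stack([x*d,-y*d,-d],-1);T=c["world_from_camera"]
    P=P@T[:3,:3].T+T[:3,3];P[d==0]=np.nan;return P
E
python3 - <<'E'
from h import *
np.set_printoptions(precision=4,suppress=True)
for n in("top","scene"):
    d=np.load(f"pics/{n}0.npy");P=cloud(n,d);x,y,z=P[...,0],P[...,1],P[...,2]
    w=(x>.3)&(x<.8)&(abs(y)<.6)
    print(n,"board/table z",np.nanmedian(z[w]))
    m=w&(z>.195)&(z<.25)&(y>.1)
    q=P[m];print("rod px",m.sum());print(q[np.argsort(q[:,0])][::max(1,len(q)//25)])
    m=(w&(z>.03)&(z<.15)&(y<.1)).astype(np.uint8);k,l,st,ce=cv2.connectedComponentsWithStats(m)
    for i in range(1,k):
        if st[i,4]>40:
            q=P[l==i];print(st[i],q.mean(0),"zmax",q[:,2].max()); t=q[q[:,2]>q[:,2].max()-.03]
            print("   top part",t.mean(0),t.min(0),t.max(0),len(t))
            r=cv2.minAreaRect((q[:,:2]*1000).astype(np.float32));print("   rect",r)
a=cv2.imread("pics/top0.png")[160:280,100:240];b=cv2.imread("pics/scene0.png")[125:245,330:470]
o=np.hstack([cv2.resize(i,None,fx=2.8,fy=2.8,interpolation=3) for i in(a,b)]);cv2.imwrite("pics/z.png",cv2.convertScaleAbs(o,alpha=2))
E
```

```text
top board/table z 0.0012480872126217069
rod px 289
[[0.5335 0.2715 0.2227]
 [0.5393 0.2741 0.2218]
 [0.5435 0.2717 0.218 ]
 [0.5492 0.2711 0.2208]
 [0.5522 0.2758 0.2014]
 [0.5539 0.2715 0.2085]
 [0.5555 0.2813 0.2432]
 [0.5567 0.269  0.2284]
 [0.5579 0.2698 0.2083]
 [0.5596 0.2746 0.2411]
 [0.5614 0.2784 0.2416]
 [0.5635 0.2725 0.2132]
 [0.5666 0.2793 0.2232]
 [0.5723 0.281  0.2251]
 [0.5782 0.2813 0.2251]
 [0.584  0.2875 0.2255]
 [0.59   0.2905 0.2238]
 [0.5945 0.2882 0.2198]
 [0.6    0.2872 0.2236]
 [0.6058 0.2956 0.2234]
 [0.6114 0.2926 0.2273]
 [0.6172 0.2967 0.228 ]
 [0.6229 0.2985 0.2295]
 [0.6277 0.2968 0.224 ]
 [0.6333 0.3024 0.2261]
 [0.6384 0.3005 0.2321]
 [0.6436 0.3033 0.2363]]
[305 147  33  37 960] [ 0.7262 -0.0949  0.0994] zmax 0.115219227848123
   top part [ 0.7309 -0.0963  0.1081] [ 0.6977 -0.1326  0.0853] [ 0.7667 -0.0639  0.1152] 753
   rect ((731.2422485351562, -96.47176361083984), (70.74962615966797, 73.46195220947266), 1.4938631057739258)
[380 151  33  32 745] [ 0.7312 -0.2658  0.0891] zmax 0.111061517642294
   top part [ 0.735  -0.2697  0.1034] [ 0.71   -0.2982
[... 2358 characters left out ...]
[ 0.5442 -0.2821  0.1391] 148
   rect ((560.0443725585938, -299.7261657714844), (53.9583854675293, 81.04557800292969), 2.490701913833618)
[ 254  267   35   49 1460] [ 0.7484 -0.1063  0.0852] zmax 0.11381885928400459
   top part [ 0.7409 -0.1027  0.1043] [ 0.6996 -0.1343  0.0838] [ 0.7684 -0.0652  0.1138] 839
   rect ((737.4856567382812, -99.90141296386719), (71.59443664550781, 72.41604614257812), 27.39973258972168)
[ 181  301   32   46 1195] [ 0.7514 -0.2775  0.0803] zmax 0.11007183420315825
   top part [ 0.745  -0.2759  0.1004] [ 0.7113 -0.3018  0.0801] [ 0.7672 -0.2482  0.1101] 671
   rect ((741.9830932617188, -276.055908203125), (60.79633712768555, 59.489498138427734), 16.831409454345703)
```

View pics/z.png

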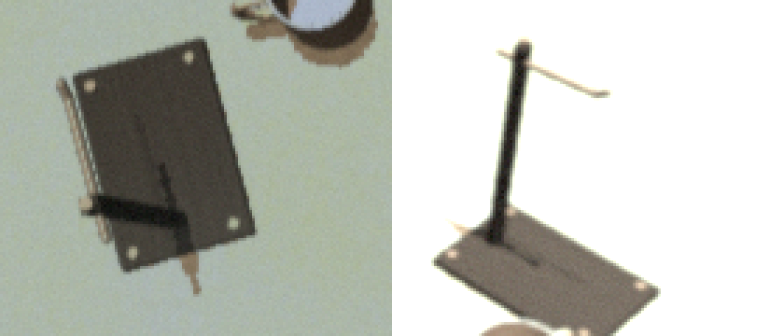

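The crops put the rod tip at about (60,80) in the left panel and (605,95) in the right one. The rod leaves the upright towards +x, slightly +y, at a yaw of about 17°. Both views agree on each height. Next I move above the small scoop, turned so that tool x points along the scoop's x.

Call:
drive_tool([
  [[0,0.442,-0.335,0.04,0,0,-136],[0,0.442,-0.335,0.04,0,0,-136],[0,0.442,-0.335,0.04,0,0,-136],[0,0.442,-0.335,0.04,0,0,-136],[0,0.442,-0.335,0.04,0,0,-136],[0,0.442,-0.335,0.04,0,0,-136],[0,0.442,-0.335,0.04,0,0,-136],[0,0.442,-0.335,0.04,0,0,-136],[0,0.442,-0.335,0.04,0,0,-136],[0,0.442,-0.335,0.04,0,0,-136],[0,0.442,-0.335,0.04,0,0,-136],[0,0.442,-0.335,0.04,0,0,-136]],
])

```text
clock: 1.65
tcp_pos: [0.5014, -0.0365, 0.1909]
orientation: [-0.0, 0.228, 0.974, -0.0]
wrist_force: [0.3, 0.1, 0.1]
finger_gap: 0.0853
grip_force: 0.0
```

```bash
cat >> h.py <<'E'
np.set_printoptions(precision=4,suppress=True)
from scipy.spatial.transform import Rotation as R
def pose(s=None):
    s=s or get_state();q=s["orientation"];r=R.from_quat([q[1],q[2],q[3],q[0]]);return np.array(s["tcp_pos"]),r
def delta(xyz,yaw):
    "tool-frame row to reach world TCP xyz, pointing down, tool x at yaw (deg)"
    p,r=pose();c,s=np.cos(np.radians(yaw)),np.sin(np.radians(yaw))
    t=R.from_matrix(np.array([[c,s,0],[s,-c,0],[0,0,-1]]))
    return np.r_[r.inv().apply(np.array(xyz)-p),np.degrees((r.inv()*t).as_rotvec())]
def yaw():
    p,r=pose();m=r.as_matrix();return np.degrees(np.arctan2(m[1,0],m[0,0]))
def snap(n,f):
    c=calibration(n);p,d=read_camera(n);cv2.imwrite(f"pics/{f}.png",p[:,:,::-1]);np.save(f"pics/{f}.npy",d);return p,d,cloud(n,d,c)
E
python3 - <<'E'
from h import *
P=[]
for n in("top","scene"):
    d=np.load(f"pics/{n}0.npy");Q=cloud(n,d).reshape(-1,3);x,y,z=Q.T
    m=(x>.574)&(x<.66)&(z>.2)&(z<.25)&(y>.25)&(y<.33);q=Q[m]
    f=np.polyfit(q[:,0],q[:,1],1);g=np.polyfit(q[:,0],q[:,2],1);s=np.argsort(q[:,0])
    print(n,m.sum(),"yaw",np.degrees(np.arctan(f[0])),"y at .58,.63",np.polyval(f,[.58,.63]),"end",q[s[-5:]].mean(0),"xmax",q[s[-1]])
    m=(abs(x-.6)<.15)&(abs(y-.29)<.12)&(z>.006)&(z<.014);print("foot rect",cv2.minAreaRect((Q[m][:,:2]*1000).astype(np.float32)))
    m=(abs(x-.56)<.03)&(abs(y-.275)<.03)&(z>.05)&(z<.19);print("upright",np.median(Q[m],0),cv2.minAreaRect((Q[m][:,:2]*1000).astype(np.float32)))
p,d,Q=snap("wrist","w1");print("yaw",yaw(),pose()[0])
x,y,z=Q[...,0],Q[...,1],Q[...,2]
w=(abs(x-.51)<.06)&(abs(y+.04)<.06)
m=w&(z>.06)&(z<.13);q=Q[m];print("handle",m.sum(),q.mean(0),"zmax",np.percentile(q[:,2],98),cv2.minAreaRect((q[:,:2]*1000).astype(np.float32)))
m=w&(z>.044)&(z<.056);q=Q[m];print("cup top",m.sum(),q.mean(0),cv2.minAreaRect((q[:,:2]*1000).astype(np.float32)))
E
```

```text
top 143 yaw 17.670808592606896 y at .58,.63 [0.2835 0.2995] end [0.6431 0.3032 0.2343] xmax [0.6439 0.3062 0.2337]
foot rect ((599.6976318359375, 287.301025390625), (293.4994201660156, 236.15419006347656), 0.4802146553993225)
upright [0.5571 0.2712 0.1303] ((556.20068359375, 273.23175048828125), (9.538556098937988, 16.89727783203125), 60.738399505615234)
scene 87 yaw 17.21337585634845 y at .58,.63 [0.2819 0.2973] end [0.6426 0.3005 0.2314] xmax [0.6438 0.3014 0.2335]
foot rect ((628.6449584960938, 256.68292236328125), (180.1610565185547, 201.04991149902344), 17.594743728637695)
upright [0.5615 0.271  0.124 ] ((562.1865234375, 274.026611328125), (18.97161865234375, 18.12908935546875), 69.51793670654297)
yaw 153.90255441672787 [ 0.5014 -0.0367  0.1909]
handle 794 [ 0.4984 -0.0352  0.0977] zmax 0.1196126843629477 ((499.457763671875, -35.619300842285156), (24.06174087524414, 4.884613513946533), 70.72933959960938)
cup top 799 [ 0.5086 -0.0367  0.0497] ((509.7055969238281, -39.100826263427734), (52.18763732910156, 26.348268508911133), 70.95305633544922)
```

View pics/w1.png

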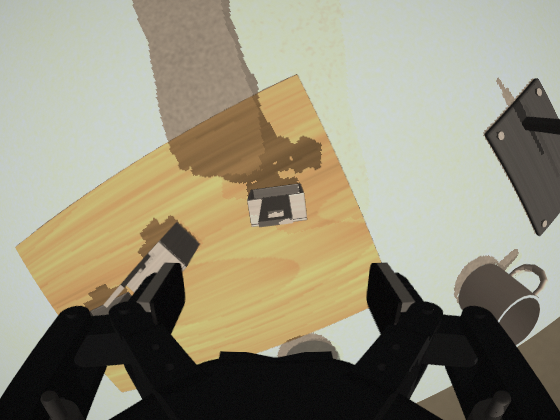

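The wrist view shows the small scoop at (277,205), its handle centre at world (0.4995, -0.0356), z top 0.1196 and yaw 160.8°. That agrees with the top view.

```bash
python3 -c "
from h import *
print(delta([.5005,-.0358,.085],160.8))"
```

```text
[ 0.0011  0.0004  0.1059 -0.013  -0.0427 -6.8974]
```

Call:
drive_tool([
  [[0,0.001,0.0005,0.05,0,0,-7],[0,0.001,0.0005,0.106,0,0,-7],[0,0.001,0.0005,0.106,0,0,-7],[255,0.001,0.0005,0.106,0,0,-7],[255,0.001,0.0005,0.106,0,0,-7],[255,0.001,0.0005,0.106,0,0,-7],[255,0.001,0.0005,0.106,0,0,-7],[255,0.001,0.0005,0.106,0,0,-7],[255,0.001,0.0005,0.106,0,0,-7]],
], newtons=30)

```text
clock: 2.82
tcp_pos: [0.502, -0.0366, 0.0868]
orientation: [0.001, 0.172, 0.985, -0.0]
wrist_force: [-0.9, -0.4, 6.7]
finger_gap: 0.0231
grip_force: 29.2
```

```bash
python3 -c "
from h import *
print(yaw(),pose()[0],delta([.669,.3106,.235],197.4))"
```

```text
160.17937704743082 [ 0.502  -0.0366  0.0868] [ -0.0398   0.3832  -0.1481  -0.0538   0.1607 -37.2206]
```

Call:
drive_tool([
  [[255,0,0,-0.03,0,0,0],[255,0,0,-0.09,0,0,0],[255,0,0,-0.148,0,0,0],[255,-0.005,0.055,-0.15,0,0,-9],[255,-0.01,0.105,-0.15,0,0,-17],[255,-0.018,0.16,-0.15,0,0,-26],[255,-0.025,0.22,-0.15,0,0,-37],[255,-0.03,0.28,-0.15,0,0,-37],[255,-0.035,0.335,-0.15,0,0,-37],[255,-0.038,0.37,-0.15,0,0,-37],[255,-0.04,0.383,-0.15,0,0,-37],[255,-0.04,0.383,-0.15,0,0,-37]],
])

```text
clock: 4.32
tcp_pos: [0.6682, 0.3117, 0.2342]
orientation: [-0.001, -0.15, 0.989, -0.0]
wrist_force: [0.5, -0.6, 0.3]
finger_gap: 0.0233
grip_force: 29.8
```

Run:
```python
from h import *
print(yaw(),pose()[0])
p,d,Q=snap("wrist","w2");x,y,z=Q[...,0],Q[...,1],Q[...,2]
m=(x>.58)&(x<.66)&(y>.26)&(y<.33)&(z>.2)&(z<.25);q=Q[m];print("rod",m.sum());
if m.sum()>9:
    f=np.polyfit(q[:,0],q[:,1],1);print(np.degrees(np.arctan(f[0])),np.polyval(f,[.58,.63]),q[:,0].max(),q[np.argsort(q[:,0])][::max(1,len(q)//8)])
p,d,Q=snap("scene","s2")
a=cv2.imread("pics/w2.png");b=cv2.resize(cv2.imread("pics/s2.png")[70:250,330:500],None,fx=2.33,fy=2.33)
cv2.imwrite("pics/c2.png",cv2.convertScaleAbs(np.hstack([a[:,80:480],cv2.resize(b,(396,420))]),alpha=1.5))
```

```text
-162.71885887524314 [0.6682 0.3117 0.2342]
rod 2371
23.4811295193816 [0.2827 0.3045] 0.6599986836179584 [[0.58   0.2878 0.2228]
 [0.589  0.2853 0.2244]
 [0.5973 0.2917 0.2254]
 [0.6056 0.2933 0.2254]
 [0.6143 0.2936 0.2253]
 [0.6231 0.2983 0.2261]
 [0.6318 0.299  0.2243]
 [0.6396 0.3029 0.2343]
 [0.6599 0.3219 0.2331]]
```

View pics/c2.png

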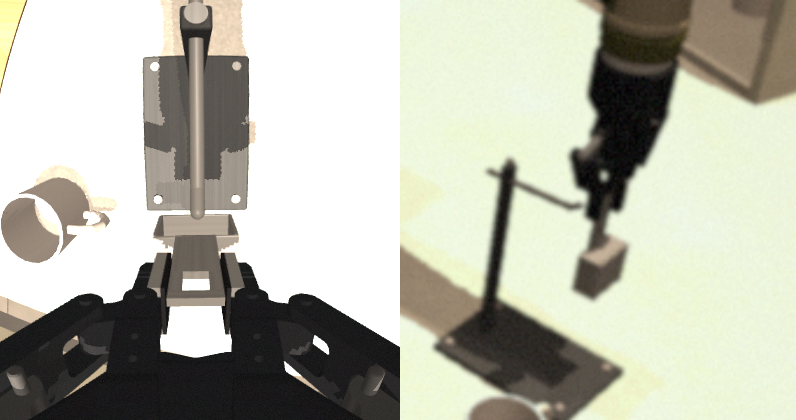

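The wrist view shows the rod running from (195,15) to its tip at (197,213), and the eye at (196,282) directly in line with it. Now I measure rod against eye in the tool frame.

```bash
cat >> h.py <<'E'
def toolcloud(Q):
    p,r=pose();return (Q-p)@r.as_matrix()
def relrod(Q,hw,ey):
    "rod and handle in tool frame (mm): tool x to upright, z down"
    T=toolcloud(Q)*1000;x,y,z=T[...,0],T[...,1],T[...,2]
    h=(abs(x)<14)&(abs(y)<hw/2+1)&(z<5)&(z>-45)
    q=T[h];print("handle n",h.sum(),"y",np.nanmedian(q[:,1]),(np.percentile(q[:,1],2)+np.percentile(q[:,1],98))/2,"ztop",np.percentile(q[:,2],2),"x range",np.percentile(q[:,0],[2,50,98]))
    W=Q[...,2];m=(x>14)&(x<130)&(abs(y)<9)&(W>.212)&(W<.245)
    q=T[m]
    if len(q)<20: print("no rod");return
    b=np.arange(np.floor(q[:,0].min()),q[:,0].max(),8)
    for a in b:
        s=q[(q[:,0]>=a)&(q[:,0]<a+8)]
        if len(s)>5:print("x %.0f n %d y %.2f ztop %.2f W %.4f"%(a+4,len(s),(s[:,1].min()+s[:,1].max())/2,np.percentile(s[:,2],10),np.percentile(s[:,2],10)/-1000+pose()[0][2]))
    print("rod xmin",np.percentile(q[:,0],.5))
E
python3 - <<'E'
from h import *
p,d,Q=snap("wrist","w3");relrod(Q,24,0)
T=toolcloud(Q)*1000
# look along handle column, eye hole edges rows
for c in(276,):
    print([(r,T[r,c].round(1).tolist()) for r in range(200,312,6)])
E
```

```text
handle n 3232 y -1.9176703260049335 0.17086746754750504 ztop -40.72226437424864 x range [-8.0237  3.9789 11.796 ]
x 29 n 228 y 3.26 ztop 1.03 W 0.2343
x 37 n 271 y 3.30 ztop 4.83 W 0.2305
x 45 n 234 y 3.04 ztop 8.47 W 0.2269
x 53 n 238 y 2.77 ztop 8.90 W 0.2264
x 61 n 254 y 2.77 ztop 9.04 W 0.2263
x 69 n 253 y 2.76 ztop 9.56 W 0.2258
x 77 n 248 y 2.76 ztop 9.75 W 0.2256
x 85 n 237 y 2.51 ztop 10.40 W 0.2249
x 93 n 242 y 2.26 ztop 10.71 W 0.2246
x 101 n 237 y 2.27 ztop 11.34 W 0.2240
x 109 n 680 y 2.11 ztop -4.11 W 0.2394
x 117 n 534 y 2.31 ztop -8.04 W 0.2434
x 125 n 35 y 2.14 ztop -7.06 W 0.2424
x 133 n 15 y 2.03 ztop 12.54 W 0.2228
rod xmin 26.892971875693277
[(200, [34.2, 1.4, 5.2]), (206, [31.8, 1.4, 3.5]), (212, [29.7, 1.4, 0.8]), (218, [25.5, 1.4, 4.9]), (224, [-2.6, 1.6, 81.0]), (230, [-6.9, 1.6, 80.1]), (236, [4.2, 1.5, 37.9]), (242, [4.0, 1.4, 28.7]), (248, [4.1, 1.4, 19.6]), (254, [4.4, 1.4, 10.9]), (260, [4.1, 1.4, 4.2]), (266, [4.2, 1.4, -3.0]), (272, [3.9, 1.4, -8.6]), (278, [0.4, 1.4, -8.0]), (284, [-137.1, 2.1, 235.3]), (290, [4.3, 1.3, -25.9]), (296, [3.6, 1.3, -29.5]), (302, [1.9, 1.3, -31.4]), (308, [-174.6, 2.1, 234.8])]
```

```bash
cat >> h.py <<'E'
def handle_y(Q):
    T=toolcloud(Q)*1000;x,y,z=T[...,0],T[...,1],T[...,2]
    for r in range(236,300,6):
        k=np.where((abs(x[r])<9)&(abs(y[r])<24)&(z[r]<45)&(z[r]>-35))[0]
        if len(k):print(r,"cols",k[0],k[-1],"y",y[r,k].min(),y[r,k].max(),"mid",(y[r,k].min()+y[r,k].max())/2,"z",np.median(z[r,k]))
E
python3 - <<'E'
from h import *
Q=cloud("wrist",np.load("pics/w3.npy"));handle_y(Q)
g=cv2.imread("pics/w3.png",0).astype(int);print(g[281,240:312].tolist());print(g[250,230:325].tolist())
E
```

```text
236 cols 234 314 y -23.88714994702737 23.515268811640635 mid -0.1859405676933683 z 37.45392419587151
242 cols 234 314 y -23.906017374036498 23.722124684439937 mid -0.09194634479828068 z 29.366848202168864
248 cols 235 313 y -23.31588465005925 23.457459959766126 mid 0.0707876548534383 z 20.10636787942118
254 cols 235 300 y -23.65446731978904 15.56002929517767 mid -4.047219012305684 z 11.333266511375376
260 cols 250 300 y -10.979270358682044 12.611173984523973 mid 0.8159518129209644 z 3.85764598864318
266 cols 221 327 y -23.887390063465215 23.97427337953938 mid 0.04344165803708222 z -4.106331446278841
272 cols 219 328 y -23.903120445591867 23.597934480436187 mid -0.15259298257783982 z -9.648658508383624
278 cols 216 331 y -23.992794090045248 23.94728239364333 mid -0.02275584820095844 z -15.200744537405962
284 cols 214 332 y -23.975755079526213 23.763108851302192 mid -0.10632311411201023 z -22.54115186074919
290 cols 246 305 y -10.70150556362512 12.323715209972741 mid 0.8111048231738103 z -26.075923924581776
296 cols 246 305 y -10.765966786726121 12.317738039839226 mid 0.7758856265565521 z -30.43477579892658
[67, 49, 14, 10, 15, 10, 14, 9, 20, 53, 62, 62, 64, 66, 66, 66, 67, 65, 65, 65, 64, 62, 102, 230, 235, 235, 234, 235, 234, 235, 234, 234, 234, 234, 235, 234, 235, 235, 234, 234, 234, 234, 235, 235, 235, 235, 235, 235, 221, 131, 64, 63, 63, 63, 64, 65, 66, 67, 67, 65, 64, 65, 50, 25, 12, 13, 14, 15, 16, 12, 57, 67]
[235, 235, 206, 185, 206, 212, 212, 212, 212, 212, 211, 212, 212, 212, 212, 213, 212, 212, 211, 214, 213, 212, 212, 75, 67, 66, 64, 62, 64, 62, 65, 65, 66, 65, 66, 66, 65, 64, 64, 66, 64, 64, 63, 64, 66, 67, 66, 65, 66, 65, 63, 63, 63, 65, 62, 65, 66, 66, 67, 67, 66, 66, 66, 64, 65, 64, 64, 71, 92, 114, 151, 214, 215, 214, 213, 214, 216, 214, 215, 214, 215, 215, 214, 215, 215, 215, 215, 203, 181, 219, 236, 234, 235, 235, 234]
```

```bash
cat >> h.py <<'E'
def rodcols(Q,rows=range(30,216,15)):
    T=toolcloud(Q)*1000;W=Q[...,2]
    for r in rows:
        k=np.where((W[r]>.208)&(W[r]<.24)&(abs(T[r,:,1])<15))[0]
        if len(k):
            m=k[len(k)//2];print(r,k[0],k[-1],"y ends",T[r,k[0],1].round(1),T[r,k[-1],1].round(1),"mid x,y,z",T[r,m].round(1),"W",W[r,m].round(4))
E
python3 - <<'E'
from h import *
Q=cloud("wrist",np.load("pics/w3.npy"));rodcols(Q)
g=cv2.imread("pics/w3.png",0).astype(int)
for r in(100,150,200):print(r,g[r,262:292].tolist())
E
```

```text
30 262 294 y ends -5.0 8.7 mid x,y,z [110.8   1.8  -3.2] W 0.2386
45 266 289 y ends -4.0 7.7 mid x,y,z [107.3   2.   11. ] W 0.2244
60 271 285 y ends -1.3 5.3 mid x,y,z [100.1   2.   11.9] W 0.2235
75 271 285 y ends -1.3 5.2 mid x,y,z [92.6  2.  10.7] W 0.2247
90 272 285 y ends -0.8 5.3 mid x,y,z [85.4  2.4 10.2] W 0.2252
105 272 285 y ends -0.8 5.2 mid x,y,z [78.3  2.4  9.7] W 0.2257
120 272 286 y ends -0.8 5.7 mid x,y,z [71.3  2.4 10.3] W 0.2251
135 272 286 y ends -0.8 5.7 mid x,y,z [64.3  2.4  9.9] W 0.2255
150 272 286 y ends -0.9 5.8 mid x,y,z [57.3  2.4  9.1] W 0.2262
165 273 286 y ends -0.4 5.8 mid x,y,z [50.2  2.9  8.8] W 0.2266
180 273 286 y ends -0.4 5.8 mid x,y,z [43.1  2.9  8.6] W 0.2268
195 273 287 y ends -0.4 6.4 mid x,y,z [36.4  2.9  6. ] W 0.2293
210 273 287 y ends -0.3 6.2 mid x,y,z [30.1  2.9  2.8] W 0.2326
100 [54, 54, 55, 55, 56, 56, 56, 56, 58, 54, 73, 83, 88, 92, 98, 107, 123, 139, 128, 114, 104, 97, 92, 84, 69, 58, 56, 55, 59, 57]
150 [62, 63, 64, 64, 64, 66, 55, 56, 57, 59, 60, 79, 87, 91, 96, 102, 113, 128, 130, 120, 109, 100, 95, 89, 77, 58, 56, 56, 55, 56]
200 [99, 99, 96, 96, 98, 99, 101, 99, 100, 102, 98, 70, 80, 85, 89, 95, 100, 101, 104, 103, 100, 98, 94, 89, 81, 81, 100, 100, 97, 101]
```

Rod and eye are close to aligned: I need +2 mm along y and 0.7° more yaw. The tip centre is 28 mm ahead of the handle. Now I lower and thread the eye on.

Call:
drive_tool([
  [[255,0,0.002,0.01,0,0,-0.7],[255,0.01,0.002,0.02,0,0,-0.7],[255,0.02,0.002,0.02,0,0,-0.7],[255,0.026,0.002,0.02,0,0,-0.7],[255,0.03,0.002,0.021,0,0,-0.7],[255,0.033,0.002,0.0233,0,0,-0.7],[255,0.036,0.002,0.0257,0,0,-0.7],[255,0.04,0.002,0.0275,0,0,-0.7],[255,0.045,0.002,0.0278,0,0,-0.7],[255,0.05,0.002,0.0281,0,0,-0.7],[255,0.05,0.002,0.0281,0,0,-0.7]],
])

```text
clock: 5.85
tcp_pos: [0.6196, 0.2977, 0.2074]
orientation: [0.0, -0.156, 0.988, -0.0]
wrist_force: [0.0, 0.0, -0.7]
finger_gap: 0.023
grip_force: 29.8
```

Run:
```python
from h import *
print(yaw(),pose()[0])
p,d,Q=snap("wrist","w4");rodcols(Q,range(45,250,15));handle_y(Q)
p,d,Q=snap("scene","s4")
a=cv2.imread("pics/w4.png");b=cv2.resize(cv2.imread("pics/s4.png")[90:230,340:480],(396,420))
cv2.imwrite("pics/c4.png",cv2.convertScaleAbs(np.hstack([a[:,80:480],b]),alpha=1.5))
```

```text
-162.0964518474631 [0.6196 0.2977 0.2074]
75 266 283 y ends -2.9 3.8 mid x,y,z [ 89.4   0.6 -14.5] W 0.2219
90 266 283 y ends -2.9 3.8 mid x,y,z [ 83.5   0.7 -13.6] W 0.221
105 266 283 y ends -2.9 3.8 mid x,y,z [ 77.5   0.7 -13.8] W 0.2212
120 255 294 y ends -6.3 7.2 mid x,y,z [ 71.6  -2.1 -28.9] W 0.2363
135 255 294 y ends -6.3 7.2 mid x,y,z [ 66.3   5.9 -28.6] W 0.236
150 262 290 y ends -3.9 6.0 mid x,y,z [ 61.    1.  -28.4] W 0.2358
165 266 283 y ends -2.9 3.8 mid x,y,z [ 54.1   0.7 -16.7] W 0.2241
180 266 283 y ends -3.0 3.9 mid x,y,z [ 48.3   0.7 -17.6] W 0.225
195 266 283 y ends -3.0 3.9 mid x,y,z [ 42.1   0.7 -16.8] W 0.2242
210 267 283 y ends -2.6 3.9 mid x,y,z [ 36.    0.7 -17.1] W 0.2245
225 267 282 y ends -2.6 3.6 mid x,y,z [ 29.8   0.7 -17.5] W 0.2249
240 267 282 y ends -2.7 3.5 mid x,y,z [ 23.5   0.6 -18.2] W 0.2256
236 cols 234 314 y -23.89104968466411 23.61131446922008 mid -0.13986760772201556 z 37.69984106403238
242 cols 234 314 y -23.76420343429025 23.837526553971188 mid 0.03666155984046959 z 36.67003265015553
248 cols 235 314 y -23.585237284442165 23.97241208626139 
[... 163 characters left out ...]
 -10.934937468496475 12.581230101400791 mid 0.8231463164521582 z 3.8691816693463648
266 cols 221 326 y -23.892390381649136 23.701679568916433 mid -0.09535540636635176 z -4.140557539151493
272 cols 219 329 y -23.606948347595626 23.96199223425567 mid 0.17752194333002258 z -13.413911729602424
278 cols 217 331 y -23.599836825449152 23.879585931969732 mid 0.13987455326028986 z -17.033957110238738
284 cols 215 332 y -23.74683496832526 23.75705768421038 mid 0.005111357942560346 z -20.92484245059007
290 cols 246 305 y -10.68944367866917 12.409396272402594 mid 0.8599762968667122 z -26.125711201902433
296 cols 246 305 y -10.729008546940769 12.325934017032354 mid 0.7984627350457929 z -30.52304913206998
```

View pics/c4.png

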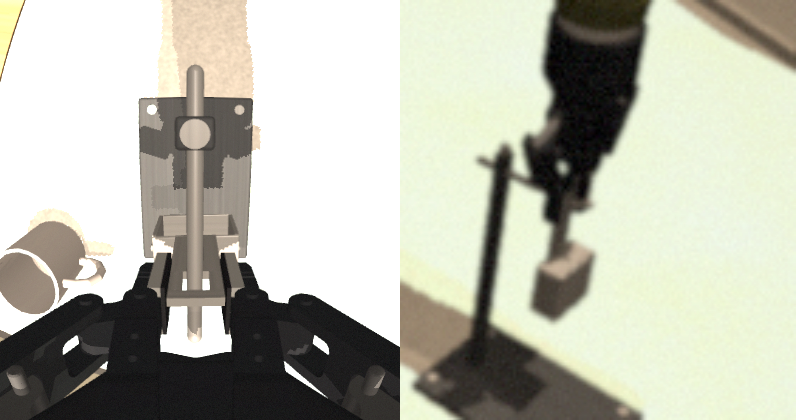

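The rod now passes through the eye and is centred, and the upright is about 55 mm ahead. I slide back 45 mm.

Call:
drive_tool([
  [[255,0.005,0,0.001,0,0,0],[255,0.01,0,0.002,0,0,0],[255,0.016,0,0.003,0,0,0],[255,0.022,0,0.004,0,0,0],[255,0.028,0,0.0045,0,0,0],[255,0.034,0,0.005,0,0,0],[255,0.04,0,0.0052,0,0,0],[255,0.045,0,0.0054,0,0,0],[255,0.045,0,0.0054,0,0,0]],
])

```text
clock: 7.08
tcp_pos: [0.5768, 0.2839, 0.2019]
orientation: [0.0, -0.156, 0.988, -0.0]
wrist_force: [-0.2, -0.2, 1.1]
finger_gap: 0.0234
grip_force: 29.8
```

Run:
```python
from h import *
s=get_state();print(yaw(),pose()[0],s["wrist_force"],s["ft_torque"])
p,d,Q=snap("wrist","w5");rodcols(Q,range(150,262,8));T=toolcloud(Q)*1000
x,y,z=np.moveaxis(T,-1,0);m=(x>6)&(x<40)&(abs(y)<8)&(z<-22)&(z>-45);q=T[m];print("upright top",m.sum(),np.percentile(q,[1,50,99],axis=0))
```

```text
-162.09804881169583 [0.5768 0.2839 0.2019] [-0.2344 -0.1527  1.1371] [-0.0272 -0.0404 -0.033 ]
182 267 283 y ends -2.5 3.8 mid x,y,z [ 47.8   0.6 -19.2] W 0.2211
190 267 283 y ends -2.5 3.7 mid x,y,z [ 44.9   0.6 -20.1] W 0.222
198 267 283 y ends -2.5 3.8 mid x,y,z [ 41.7   0.6 -20.1] W 0.222
206 267 283 y ends -2.5 3.8 mid x,y,z [ 38.4   0.6 -19.8] W 0.2217
214 267 283 y ends -2.6 3.8 mid x,y,z [ 35.1   0.6 -19.6] W 0.2216
222 260 290 y ends -5.9 7.2 mid x,y,z [ 32.    0.6 -20.3] W 0.2223
230 259 291 y ends -5.9 7.1 mid x,y,z [ 28.8   1.  -20.8] W 0.2227
238 257 292 y ends -6.4 7.1 mid x,y,z [ 28.4   0.6 -28.6] W 0.2305
246 256 293 y ends -6.2 7.1 mid x,y,z [ 27.5   0.6 -34.4] W 0.2363
254 245 294 y ends -13.1 7.6 mid x,y,z [ 25.4  -2.9 -36.8] W 0.2387
upright top 1644 [[ 17.0912  -6.306  -41.8501]
 [ 25.555    0.6393 -35.1867]
 [ 28.4735   7.2937 -22.4439]]
```

Call:
drive_tool([
  [[255,0.003,0,0.0002,0,0,0],[255,0.006,0,0.0004,0,0,0],[255,0.008,0,0.0004,0,0,0],[255,0.0095,0,0.0005,0,0,0],[255,0.0105,0,0.0006,0,0,0],[255,0.0115,0,0.0006,0,0,0],[255,0.0115,0,0.0006,0,0,0]],
])

```text
clock: 8.0
tcp_pos: [0.5662, 0.2804, 0.2012]
orientation: [0.0, -0.156, 0.988, -0.0]
wrist_force: [0.1, -0.9, -1.2]
finger_gap: 0.0229
grip_force: 29.8
```

Call:
drive_tool([
  [[255,0.0005,0,0,0,0,0],[255,0.001,0,0,0,0,0],[255,0.0015,0,0,0,0,0],[255,0.0015,0,0,0,0,0]],
])

```text
clock: 8.5
tcp_pos: [0.5657, 0.2802, 0.2012]
orientation: [0.001, -0.155, 0.988, 0.0]
wrist_force: [5.4, 1.6, -3.9]
finger_gap: 0.0233
grip_force: 29.5
```

Contact: 5.6 N along the hook. I push slightly more and hold.

Call:
drive_tool([
  [[255,0.0005,0,0,0,0,0],[255,0.0005,0,0,0,0,0],[255,0.0005,0,0,0,0,0],[255,0.0005,0,0,0,0,0]],
])

```text
clock: 9.0
tcp_pos: [0.5657, 0.2802, 0.2012]
orientation: [0.001, -0.155, 0.988, 0.0]
wrist_force: [7.0, 1.8, -3.8]
finger_gap: 0.0231
grip_force: 29.6
```

Run:
```python
from h import *
p,d,Q=snap("wrist","w6");T=toolcloud(Q)*1000
for r in range(240,305,6):print(r,[T[r,c].round(1).tolist() for c in(254,262,276,297)])
p,d,Q=snap("scene","s6")
```

```text
240 [[1.8, -11.9, 37.2], [16.0, -5.5, 0.5], [24.6, 1.0, -21.6], [1.4, 13.7, 38.3]]
246 [[4.1, -10.9, 22.2], [16.1, -5.2, -7.1], [21.3, 1.0, -19.9], [4.3, 12.6, 21.8]]
252 [[3.9, -10.4, 14.4], [15.6, -5.0, -12.9], [18.9, 1.0, -20.5], [4.5, 12.0, 13.0]]
258 [[3.6, -10.0, 7.3], [15.9, -4.7, -19.8], [16.1, 1.0, -20.2], [4.2, 11.6, 6.0]]
264 [[3.9, -9.5, -0.4], [16.4, -4.5, -26.7], [16.2, 1.0, -26.2], [4.4, 11.1, -1.3]]
270 [[4.0, -9.1, -7.0], [16.2, -4.3, -31.6], [15.9, 1.0, -30.9], [4.1, 10.8, -7.3]]
276 [[3.7, -8.8, -12.5], [15.2, -4.2, -34.6], [15.8, 1.0, -35.8], [3.9, 10.4, -12.9]]
282 [[3.9, -8.4, -18.5], [13.4, -4.2, -36.0], [14.9, 1.0, -38.6], [3.8, 10.1, -18.4]]
288 [[3.8, -8.1, -23.7], [11.5, -4.2, -37.0], [13.7, 1.0, -41.0], [4.3, 9.7, -24.6]]
294 [[4.3, -7.8, -29.5], [10.9, -4.1, -40.5], [11.8, 1.0, -41.9], [3.9, 9.5, -28.7]]
300 [[2.9, -7.7, -31.8], [9.2, -4.0, -42.0], [9.1, 1.0, -41.7], [2.7, 9.3, -31.5]]
```

The handle lies flat: its back face is at x=4.0 and the upright's rear face at 16.0, with the 12 mm bar between. The push is 7 N. Now I relax it, lower the scoop onto the rod, release and rise.

Call:
drive_tool([
  [[255,-0.001,0,0,0,0,0],[255,-0.001,0,0.002,0,0,0],[255,-0.001,0,0.004,0,0,0],[255,-0.001,0,0.004,0,0,0],[0,-0.001,0,0.004,0,0,0],[0,-0.001,0,0.004,0,0,0],[0,-0.001,0,0.004,0,0,0],[0,-0.001,0,0.004,0,0,0],[0,-0.001,0,0.004,0,0,0]],
])

```text
clock: 10.22
tcp_pos: [0.5651, 0.2801, 0.1971]
orientation: [-0.0, -0.156, 0.988, -0.0]
wrist_force: [-0.1, -1.1, 0.3]
finger_gap: 0.0854
grip_force: 0.0
```

Run:
```python
from h import *
p,d,Q=snap("wrist","w7");T=toolcloud(Q)*1000
for r in range(240,305,8):print(r,[T[r,c].round(1).tolist() for c in(254,262,276,297)])
print(yaw(),pose()[0],delta([.4993,-.179,.20],197.2), "mid hover")
```

```text
240 [[2.4, -11.8, 35.9], [15.3, -5.6, 2.5], [26.2, 1.0, -25.5], [2.3, 13.5, 36.1]]
248 [[3.6, -10.8, 20.7], [15.3, -5.2, -7.3], [22.7, 1.0, -25.2], [3.3, 12.6, 21.5]]
256 [[3.4, -10.2, 10.4], [15.3, -4.9, -16.2], [19.2, 1.0, -25.0], [3.3, 11.9, 10.8]]
264 [[3.4, -9.6, 0.8], [15.7, -4.6, -24.9], [16.1, 1.0, -25.8], [3.8, 11.2, 0.0]]
272 [[3.5, -9.1, -7.9], [15.8, -4.3, -32.3], [15.2, 1.0, -31.1], [3.9, 10.7, -8.8]]
280 [[3.9, -8.6, -16.6], [15.5, -4.1, -38.1], [15.1, 1.0, -37.4], [3.2, 10.3, -15.3]]
288 [[4.3, -8.1, -24.4], [13.3, -4.0, -40.2], [14.2, 1.0, -41.7], [3.6, 9.8, -23.1]]
296 [[3.4, -7.8, -29.3], [11.7, -4.0, -43.0], [12.9, 1.0, -45.1], [2.9, 9.5, -28.5]]
304 [[1.7, -7.7, -32.7], [9.7, -3.9, -45.3], [10.0, 1.0, -45.7], [1.3, 9.3, -32.1]]
-162.09961535922608 [0.5652 0.2801 0.1971] [ 0.2038 -0.4166 -0.0028 -0.0071 -0.009   0.7004] mid hover
```

The small scoop hangs flat against the upright. I go to the middle one.

Call:
drive_tool([
  [[0,0,0,-0.05,0,0,0],[0,0.01,-0.02,-0.08,0,0,0],[0,0.04,-0.08,-0.08,0,0,0],[0,0.067,-0.136,-0.08,0,0,0],[0,0.094,-0.192,-0.06,0,0,0],[0,0.121,-0.248,-0.04,0,0,0.7],[0,0.148,-0.304,-0.02,0,0,0.7],[0,0.175,-0.36,0,0,0,0.7],[0,0.205,-0.417,0,0,0,0.7],[0,0.205,-0.417,0,0,0,0.7]],
])

```text
clock: 11.52
tcp_pos: [0.4974, -0.1829, 0.1968]
orientation: [-0.0, -0.147, 0.989, -0.0]
wrist_force: [0.7, 0.7, -0.5]
finger_gap: 0.0855
grip_force: 0.0
```

```bash
cat >> h.py <<'E'
def scoop(f,cx,cy,ctop,tcpz):
    p,d,Q=snap("wrist",f);x,y,z=Q[...,0],Q[...,1],Q[...,2];w=(abs(x-cx)<.06)&(abs(y-cy)<.06)
    m=w&(z>ctop+.015)&(z<.15);q=Q[m];r=cv2.minAreaRect((q[:,:2]*1000).astype(np.float32));print("handle",m.sum(),r,"ztop",np.percentile(q[:,2],98))
    m=w&(abs(z-ctop)<.006);q=Q[m];rc=cv2.minAreaRect((q[:,:2]*1000).astype(np.float32));print("cup",rc)
    a=[np.arctan2(*(b-a)[::-1]) if 1 else 0 for a,b in zip(cv2.boxPoints(r),np.roll(cv2.boxPoints(r),-1,0))]
    e=cv2.boxPoints(rc);L=[e[1]-e[0],e[2]-e[1]];v=max(L,key=np.linalg.norm);yw=(np.degrees(np.arctan2(v[1],v[0]))+90)%180
    if yw<90:yw+=180
    print("yaw",yaw(),pose()[0],"scoop yaw",yw);print(delta([r[0][0]/1000,r[0][1]/1000,tcpz],yw))
E
python3 - <<'E'
from h import *
scoop("w8",.512,-.178,.065,.094)
E
```

```text
handle 910 ((495.4530029296875, -180.03082275390625), (4.43621301651001, 29.923349380493164), 17.340431213378906) ztop 0.12858624430802826
cup ((510.9766540527344, -175.0662841796875), (36.454078674316406, 66.49323272705078), 17.893600463867188)
yaw -163.05696188744855 [ 0.4976 -0.1832  0.1969] scoop yaw 197.89362
[ 0.0011  0.0038  0.1029 -0.0449 -0.0321 -0.9506]
```

Call:
drive_tool([
  [[0,0.001,0.003,0.05,0,0,-0.8],[0,0.001,0.003,0.103,0,0,-0.8],[0,0.001,0.003,0.103,0,0,-0.8],[255,0.001,0.003,0.103,0,0,-0.8],[255,0.001,0.003,0.103,0,0,-0.8],[255,0.001,0.003,0.103,0,0,-0.8],[255,0.001,0.003,0.103,0,0,-0.8],[255,0.001,0.003,0.103,0,0,-0.8]],
])

```text
clock: 12.58
tcp_pos: [0.4976, -0.1778, 0.0958]
orientation: [0.001, -0.156, 0.988, -0.001]
wrist_force: [-1.1, 0.4, 6.4]
finger_gap: 0.029
grip_force: 32.0
```

Run:
```python
from h import *
u=np.array([np.cos(np.radians(197.9)),np.sin(np.radians(197.9))]);c=np.array([.5657,.2802])-u*.130
print(c,pose()[0],yaw(),delta([*c,.245],197.9))
```

```text
[0.6894 0.3202] [ 0.4976 -0.1778  0.0958] -162.01506196020395 [-0.3365  0.4141 -0.1493 -0.1295  0.1312  0.0848]
```

Call:
drive_tool([
  [[255,0,0,-0.03,0,0,0],[255,0,0,-0.09,0,0,0],[255,-0.03,0.02,-0.14,0,0,0],[255,-0.075,0.06,-0.15,0,0,0],[255,-0.115,0.105,-0.15,0,0,0],[255,-0.155,0.15,-0.15,0,0,0],[255,-0.195,0.195,-0.15,0,0,0],[255,-0.23,0.245,-0.15,0,0,0],[255,-0.26,0.295,-0.15,0,0,0],[255,-0.285,0.345,-0.15,0,0,0],[255,-0.31,0.39,-0.15,0,0,0],[255,-0.3215,0.414,-0.15,0,0,0]],
])

```text
clock: 14.08
tcp_pos: [0.6739, 0.3189, 0.2432]
orientation: [-0.001, -0.158, 0.988, 0.0]
wrist_force: [0.2, -0.1, -0.6]
finger_gap: 0.0288
grip_force: 31.3
```

Call:
drive_tool([
  [[255,0,0,0,0,0,0],[255,0,0,0,0,0,0]],
])

```text
clock: 14.32
tcp_pos: [0.6742, 0.3153, 0.2438]
orientation: [-0.0, -0.156, 0.988, -0.0]
wrist_force: [0.1, 0.1, -0.3]
finger_gap: 0.0291
grip_force: 31.3
```

```bash
cat >> h.py <<'E'
def eye(f):
    "image of eye/rod: columns of handle edges at rows, eye z range in tool frame"
    p,d,Q=snap("wrist",f);T=toolcloud(Q)*1000;g=cv2.cvtColor(p,cv2.COLOR_RGB2GRAY).astype(int)
    x,y,z=np.moveaxis(T,-1,0)
    k=[r for r in range(220,320) if abs(x[r,276])<9 and abs(z[r,276])<50]
    print("handle rows col276",[(r,x[r,276].round(1),z[r,276].round(1)) for r in k][::4])
    for r in range(250,312,6):
        c=np.where((abs(x[r])<7)&(abs(y[r])<20)&(z[r]<45)&(z[r]>-40)&(g[r]>35))[0]
        if len(c):
            s=np.split(c,np.where(np.diff(c)>1)[0]+1);print(r,[(a[0],a[-1],y[r,a[0]].round(1),y[r,a[-1]].round(1),np.median(z[r,a]).round(1)) for a in s if len(a)>2])
    rodcols(Q,range(75,240,15));return Q
E
python3 - <<'E'
from h import *
s=get_state();print(s["clock"],s["wrist_force"],yaw(),pose()[0]);eye("w9")
E
```

```text
14.325 [ 0.0946  0.075  -0.342 ] -162.01669399295852 [0.6742 0.3153 0.2438]
handle rows col276 [(238, np.float64(4.7), np.float64(33.3)), (242, np.float64(4.8), np.float64(26.8)), (246, np.float64(4.7), np.float64(21.1)), (250, np.float64(4.8), np.float64(15.3)), (254, np.float64(4.7), np.float64(10.2)), (258, np.float64(4.5), np.float64(5.6)), (262, np.float64(4.6), np.float64(0.7)), (266, np.float64(4.7), np.float64(-3.9)), (270, np.float64(4.4), np.float64(-7.6)), (274, np.float64(2.8), np.float64(-8.4)), (289, np.float64(4.5), np.float64(-25.4)), (293, np.float64(4.7), np.float64(-29.0)), (297, np.float64(4.4), np.float64(-31.6)), (301, np.float64(2.5), np.float64(-31.4)), (305, np.float64(0.8), np.float64(-31.8))]
250 [(np.int64(239), np.int64(307), np.float64(-19.7), np.float64(19.6), np.float64(16.0))]
256 [(np.int64(245), np.int64(306), np.float64(-14.0), np.float64(19.2), np.float64(8.1))]
262 [(np.int64(245), np.int64(306), np.float64(-13.3), np.float64(16.1), np.float64(0.5))]
268 [(np.int64(244), np.int64(307), np.float64(-13.1), np.float64(15.7), np.float64(-6.1))]
274 [
[... 598 characters left out ...]
loat64(15.9), np.float64(-31.8))]
304 [(np.int64(239), np.int64(312), np.float64(-13.3), np.float64(15.8), np.float64(-31.7))]
75 268 281 y ends -2.4 4.0 mid x,y,z [93.9  1.  20.6] W 0.2235
90 268 282 y ends -2.4 4.5 mid x,y,z [86.3  1.  20.3] W 0.2239
105 268 282 y ends -2.4 4.5 mid x,y,z [78.8  1.  20.5] W 0.2237
120 268 282 y ends -2.4 4.5 mid x,y,z [71.2  1.1 18.6] W 0.2256
135 269 281 y ends -1.9 4.0 mid x,y,z [63.9  1.1 17.6] W 0.2265
150 268 281 y ends -2.4 4.0 mid x,y,z [56.5  1.1 17.5] W 0.2267
165 268 281 y ends -2.4 4.1 mid x,y,z [49.   1.1 17.8] W 0.2264
180 268 281 y ends -2.4 4.0 mid x,y,z [42.2  1.1 13.4] W 0.2307
195 268 281 y ends -2.3 4.0 mid x,y,z [35.6  1.1  9.9] W 0.2342
```

Rod y 1.0 mm against eye y 1.3 mm, and the yaw is aligned. I thread the middle scoop on.

Call:
drive_tool([
  [[255,0.008,0,0.02,0,0,0],[255,0.018,0,0.0293,0,0,0],[255,0.027,0,0.0293,0,0,0],[255,0.032,0,0.0293,0,0,0],[255,0.036,0,0.0305,0,0,0],[255,0.039,0,0.033,0,0,0],[255,0.042,0,0.0353,0,0,0],[255,0.046,0,0.037,0,0,0],[255,0.052,0,0.038,0,0,0],[255,0.06,0,0.0395,0,0,0],[255,0.068,0,0.0415,0,0,0],[255,0.07,0,0.042,0,0,0]],
])

```text
clock: 15.88
tcp_pos: [0.607, 0.2941, 0.2022]
orientation: [-0.0, -0.156, 0.988, -0.0]
wrist_force: [0.3, -0.3, -1.3]
finger_gap: 0.0292
grip_force: 31.3
```

Run:
```python
from h import *
print(yaw(),pose()[0],get_state()["wrist_force"]);Q=eye("w10")
p,d,_=snap("scene","s10")
a=cv2.imread("pics/w10.png");b=cv2.resize(cv2.imread("pics/s10.png")[90:230,340:480],(396,420))
cv2.imwrite("pics/c10.png",cv2.convertScaleAbs(np.hstack([a[:,80:480],b]),alpha=1.5))
```

```text
-161.99754870265048 [0.607  0.2941 0.2022] [ 0.2992 -0.2633 -1.3152]
handle rows col276 [(277, np.float64(8.7), np.float64(-22.6)), (281, np.float64(7.3), np.float64(-23.5)), (285, np.float64(5.2), np.float64(-23.3)), (289, np.float64(4.6), np.float64(-25.6)), (293, np.float64(4.4), np.float64(-28.5)), (297, np.float64(5.2), np.float64(-33.0)), (301, np.float64(2.6), np.float64(-31.7)), (305, np.float64(0.2), np.float64(-31.0)), (309, np.float64(-6.6), np.float64(-23.6)), (314, np.float64(-8.9), np.float64(-24.1))]
250 [(np.int64(240), np.int64(264), np.float64(-19.7), np.float64(-5.2), np.float64(15.5)), (np.int64(283), np.int64(288), np.float64(4.8), np.float64(7.4), np.float64(15.8)), (np.int64(290), np.int64(298), np.float64(8.5), np.float64(12.7), np.float64(15.5)), (np.int64(300), np.int64(308), np.float64(13.8), np.float64(19.8), np.float64(30.9))]
256 [(np.int64(245), np.int64(264), np.float64(-14.5), np.float64(-4.9), np.float64(7.3)), (np.int64(283), np.int64(306), np.float64(4.6), np.float64(18.6), np.float64(8.4))]
262 [(np.int64(245), np.int64(264), np.float64(-13.9), np
[... 1539 characters left out ...]
[(np.int64(239), np.int64(312), np.float64(-13.7), np.float64(15.5), np.float64(-32.0))]
310 []
105 265 283 y ends -3.2 3.6 mid x,y,z [ 77.    0.3 -20.1] W 0.2224
120 265 283 y ends -3.2 3.6 mid x,y,z [ 71.4   0.3 -19.4] W 0.2217
135 265 283 y ends -3.2 3.7 mid x,y,z [ 65.7   0.2 -19. ] W 0.2213
150 258 290 y ends -6.2 6.6 mid x,y,z [ 60.1   0.2 -19.7] W 0.222
165 253 294 y ends -6.8 7.1 mid x,y,z [ 56.8   4.2 -37.6] W 0.2399
180 245 304 y ends -11.3 12.2 mid x,y,z [ 51.1   5.7 -33.4] W 0.2357
195 242 307 y ends -11.5 12.3 mid x,y,z [ 44.4   0.6 -27.2] W 0.2295
210 265 282 y ends -3.4 3.4 mid x,y,z [ 36.9   0.2 -20.8] W 0.2231
225 265 282 y ends -3.4 3.4 mid x,y,z [ 31.1   0.2 -21.7] W 0.224
```

View pics/c10.png

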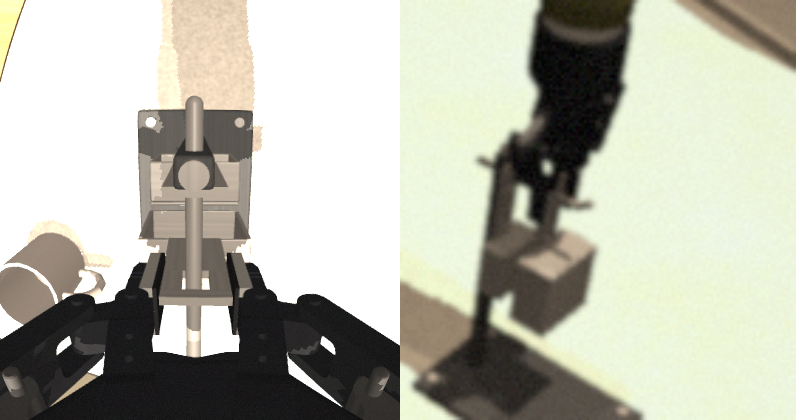

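The middle scoop is threaded, and its mouth is in line with the small cup at (195,195). I nest it with 0.4 mm of lateral correction.

Call:
drive_tool([
  [[255,0.005,-0.0004,0.0003,0,0,0],[255,0.01,-0.0004,0.0006,0,0,0],[255,0.015,-0.0004,0.001,0,0,0],[255,0.02,-0.0004,0.0014,0,0,0],[255,0.025,-0.0004,0.0018,0,0,0],[255,0.03,-0.0004,0.0022,0,0,0],[255,0.034,-0.0004,0.0025,0,0,0],[255,0.037,-0.0004,0.0027,0,0,0],[255,0.0375,-0.0004,0.0028,0,0,0],[255,0.0375,-0.0004,0.0028,0,0,0]],
])

```text
clock: 17.23
tcp_pos: [0.5723, 0.2824, 0.1994]
orientation: [0.0, -0.156, 0.988, -0.0]
wrist_force: [0.2, -0.4, -1.9]
finger_gap: 0.0298
grip_force: 31.3
```

Call:
drive_tool([
  [[255,0.0008,0,0,0,0,0],[255,0.0016,0,0,0,0,0],[255,0.0022,0,0,0,0,0],[255,0.0028,0,0,0,0,0],[255,0.0028,0,0,0,0,0]],
])

```text
clock: 17.85
tcp_pos: [0.57, 0.2816, 0.1995]
orientation: [0.0, -0.156, 0.988, 0.0]
wrist_force: [2.2, 0.5, -1.8]
finger_gap: 0.0293
grip_force: 31.2
```

Call:
drive_tool([
  [[255,0.0005,0,0,0,0,0],[255,0.001,0,0,0,0,0],[255,0.0014,0,0,0,0,0],[255,0.0014,0,0,0,0,0],[255,0.0014,0,0,0,0,0],[255,0.0014,0,0,0,0,0]],
])

```text
clock: 18.6
tcp_pos: [0.57, 0.2816, 0.1995]
orientation: [0.002, -0.156, 0.988, 0.0]
wrist_force: [6.9, 3.0, -3.7]
finger_gap: 0.0293
grip_force: 31.0
```

Run:
```python
from h import *
p,d,Q=snap("wrist","w11");T=toolcloud(Q)*1000
for r in range(236,310,6):print(r,[T[r,c].round(1).tolist() for c in(247,256,276,300,306)])
```

```text
236 [[3.8, -16.1, 38.7], [8.8, -9.9, 25.4], [26.8, 1.0, -23.0], [3.7, 15.5, 39.0], [nan, nan, nan]]
242 [[3.2, -15.5, 30.5], [8.8, -9.4, 16.2], [24.1, 1.0, -22.4], [4.5, 14.6, 27.1], [2.7, 18.4, 31.6]]
248 [[4.7, -14.4, 17.9], [8.1, -9.0, 9.9], [21.9, 1.0, -23.3], [4.4, 14.0, 18.6], [-0.6, 18.4, 30.6]]
254 [[4.6, -13.7, 10.1], [9.2, -8.5, -0.3], [20.8, 1.0, -26.8], [7.9, 12.7, 2.5], [-4.5, 18.6, 30.9]]
260 [[nan, nan, nan], [8.6, -8.2, -5.9], [20.2, 1.0, -31.1], [8.4, 12.2, -5.4], [-8.6, 18.8, 31.5]]
266 [[4.4, -12.6, -3.6], [19.4, -6.3, -34.7], [20.7, 1.0, -37.4], [9.0, 11.6, -13.2], [4.3, 15.3, -3.5]]
272 [[4.8, -12.1, -10.8], [18.0, -6.3, -36.8], [19.8, 1.0, -40.3], [8.6, 11.3, -18.2], [4.7, 14.6, -10.5]]
278 [[8.5, -10.9, -23.5], [14.6, -6.4, -35.1], [19.1, 1.0, -43.5], [8.5, 10.9, -23.6], [3.9, 14.3, -14.9]]
284 [[8.6, -10.5, -28.9], [12.4, -6.5, -35.7], [16.8, 1.0, -43.6], [8.5, 10.5, -28.6], [4.4, 13.7, -21.3]]
290 [[6.9, -10.4, -30.7], [6.6, -6.9, -30.1], [14.3, 1.0, -43.3], [7.0, 10.4, -30.8], [3.7, 13.4, -25.2]]
296 [[4.7, -10.4, -31.8], [4.3, -6.9, -31.0], [11.5, 1.0, -42.9], [3.5, 10.6, -29.7], [4.3, 12.9, -31.0]]
302 [[2.2, -10.5, -32.2], [2.2, -6.9, -32.1], [1.5, 1.0, -30.9], [2.3, 10.5, -32.3], [2.0, 12.9, -31.9]]
308 [[-153.3, -34.5, 201.1], [-153.4, -23.3, 201.6], [-5.1, 1.0, -25.3], [-153.0, 31.5, 200.8], [-153.3, 39.1, 201.1]]
```

The middle scoop lies flat on the small one: their back faces are 4.1 mm apart and the push is 7.5 N. I release it and go to the large one.

Call:
drive_tool([
  [[255,-0.0012,0,0,0,0,0],[255,-0.0012,0,0.0018,0,0,0],[255,-0.0012,0,0.0018,0,0,0],[0,-0.0012,0,0.0018,0,0,0],[0,-0.0012,0,0.0018,0,0,0],[0,-0.0012,0,0.0018,0,0,0],[0,-0.0012,0,0.0018,0,0,0],[0,-0.0012,0,0.0018,0,0,0]],
])

```text
clock: 19.65
tcp_pos: [0.5692, 0.2814, 0.1975]
orientation: [-0.0, -0.156, 0.988, -0.0]
wrist_force: [0.1, 0.5, -1.0]
finger_gap: 0.0854
grip_force: 0.0
```

Run:
```python
from h import *
p,d,Q=snap("wrist","w12");T=toolcloud(Q)*1000
for r in range(242,310,9):print(r,[T[r,c].round(1).tolist() for c in(247,256,276,300,306)])
```

```text
242 [[3.3, -15.4, 30.2], [7.7, -9.5, 19.1], [25.3, 1.0, -25.5], [3.9, 14.7, 28.6], [2.7, 18.4, 31.8]]
251 [[4.0, -14.2, 15.5], [7.4, -8.9, 7.5], [21.3, 1.0, -24.9], [3.8, 13.8, 16.1], [-2.6, 18.5, 30.8]]
260 [[4.0, -13.3, 4.0], [7.3, -8.3, -3.0], [20.0, 1.0, -30.6], [8.2, 12.2, -5.0], [-8.1, 18.7, 30.4]]
269 [[4.4, -12.4, -6.9], [19.0, -6.3, -36.4], [20.1, 1.0, -38.5], [7.9, 11.6, -13.9], [3.8, 15.1, -5.6]]
278 [[7.5, -11.1, -21.6], [16.5, -6.2, -38.7], [19.2, 1.0, -43.7], [8.0, 11.0, -22.6], [3.8, 14.3, -14.7]]
287 [[8.1, -10.4, -30.4], [12.0, -6.4, -37.2], [16.0, 1.0, -44.2], [8.2, 10.4, -30.5], [8.2, 12.8, -30.6]]
296 [[4.8, -10.4, -31.8], [4.7, -6.9, -31.6], [12.8, 1.0, -44.9], [5.1, 10.4, -32.4], [5.1, 12.7, -32.4]]
305 [[1.0, -10.5, -32.6], [0.7, -6.9, -31.9], [8.9, 1.0, -44.7], [0.9, 10.5, -32.3], [1.1, 12.9, -32.8]]
```

Call:
drive_tool([
  [[0,0,0,-0.05,0,0,0],[0,0.01,-0.02,-0.08,0,0,0],[0,0.03,-0.07,-0.08,0,0,0],[0,0.052,-0.128,-0.08,0,0,0],[0,0.074,-0.186,-0.08,0,0,0],[0,0.096,-0.244,-0.06,0,0,4],[0,0.118,-0.302,-0.04,0,0,8],[0,0.14,-0.36,-0.03,0,0,12],[0,0.162,-0.418,-0.02,0,0,16],[0,0.184,-0.475,-0.012,0,0,16],[0,0.21,-0.53,-0.012,0,0,16],[0,0.21,-0.542,-0.012,0,0,16]],
])

```text
clock: 21.2
tcp_pos: [0.536, -0.3028, 0.2091]
orientation: [-0.0, -0.015, 1.0, -0.0]
wrist_force: [1.1, 0.7, -0.0]
finger_gap: 0.0853
grip_force: 0.0
```

Run:
```python
from h import *
scoop("w13",.558,-.299,.080,.103)
```

```text
handle 1042 ((536.5170288085938, -298.54437255859375), (4.977319717407227, 36.08823013305664), 1.4313973188400269) ztop 0.13763004607893517
cup ((557.5806274414062, -298.18359375), (46.932464599609375, 79.8334732055664), 1.679200530052185)
yaw -178.2541605721654 [ 0.5369 -0.3029  0.2091] scoop yaw 181.67917
[ 0.0003  0.0045  0.1061 -0.0539  0.0132  0.0667]
```

Call:
drive_tool([
  [[0,0,0.0035,0.05,0,0,0],[0,0,0.0035,0.106,0,0,0],[0,0,0.0035,0.106,0,0,0],[255,0,0.0035,0.106,0,0,0],[255,0,0.0035,0.106,0,0,0],[255,0,0.0035,0.106,0,0,0],[255,0,0.0035,0.106,0,0,0],[255,0,0.0035,0.106,0,0,0]],
])

```text
clock: 22.25
tcp_pos: [0.5383, -0.2966, 0.106]
orientation: [0.002, -0.017, 1.0, -0.001]
wrist_force: [-0.3, -1.0, 6.6]
finger_gap: 0.0352
grip_force: 30.2
```

Run:
```python
from h import *
print(pose()[0],yaw(),delta([.6742,.3150,.255],197.95))
```

```text
[ 0.5383 -0.2966  0.106 ] -178.021290508611 [ -0.1575   0.6061  -0.1501  -0.1834   0.1795 -15.9715]
```

Call:
drive_tool([
  [[255,0,0,-0.03,0,0,0],[255,0,0,-0.09,0,0,0],[255,-0.004,0.015,-0.145,0,0,0],[255,-0.018,0.07,-0.15,0,0,0],[255,-0.032,0.125,-0.15,0,0,0],[255,-0.046,0.18,-0.15,0,0,-3],[255,-0.06,0.235,-0.15,0,0,-6],[255,-0.075,0.29,-0.15,0,0,-9],[255,-0.089,0.345,-0.15,0,0,-12],[255,-0.103,0.4,-0.15,0,0,-16],[255,-0.117,0.455,-0.15,0,0,-16],[255,-0.131,0.51,-0.15,0,0,-16]],
])

```text
clock: 23.75
tcp_pos: [0.6502, 0.2206, 0.254]
orientation: [0.0, -0.156, 0.988, -0.0]
wrist_force: [0.8, -0.2, -0.9]
finger_gap: 0.0353
grip_force: 30.5
```

Run:
```python
from h import *
print(pose()[0],yaw(),delta([.6742,.3150,.255],197.95))
```

```text
[0.6502 0.2206 0.254 ] -162.01257065729695 [-0.0519  0.0824 -0.001  -0.0083  0.027   0.0374]
```

Call:
drive_tool([
  [[255,-0.03,0.045,0,0,0,0],[255,-0.048,0.08,0,0,0,0],[255,-0.052,0.0845,0,0,0,0],[255,-0.052,0.0845,0,0,0,0],[255,-0.052,0.0845,0,0,0,0]],
])

```text
clock: 24.38
tcp_pos: [0.6736, 0.3137, 0.2539]
orientation: [0.0, -0.156, 0.988, -0.0]
wrist_force: [-0.2, -0.5, -1.2]
finger_gap: 0.0351
grip_force: 30.5
```

Run:
```python
from h import *
print(get_state()["clock"],yaw(),pose()[0]);eye("w14")
```

```text
24.375 -162.09228674210146 [0.6736 0.3137 0.2539]
handle rows col276 [(242, np.float64(4.0), np.float64(28.7)), (246, np.float64(4.2), np.float64(22.3)), (250, np.float64(4.4), np.float64(16.1)), (254, np.float64(4.3), np.float64(11.2)), (258, np.float64(4.3), np.float64(6.0)), (262, np.float64(3.9), np.float64(2.3)), (266, np.float64(4.4), np.float64(-3.4)), (270, np.float64(4.2), np.float64(-7.1)), (274, np.float64(2.0), np.float64(-7.0)), (289, np.float64(3.9), np.float64(-24.4)), (293, np.float64(3.8), np.float64(-27.5)), (297, np.float64(4.0), np.float64(-30.9)), (301, np.float64(1.6), np.float64(-30.2)), (305, np.float64(0.2), np.float64(-30.9))]
250 [(np.int64(239), np.int64(309), np.float64(-19.6), np.float64(19.8), np.float64(16.8))]
256 [(np.int64(239), np.int64(271), np.float64(-19.8), np.float64(-1.3), np.float64(8.8)), (np.int64(273), np.int64(310), np.float64(-0.3), np.float64(18.6), np.float64(9.7))]
262 [(np.int64(239), np.int64(250), np.float64(-16.8), np.float64(-11.4), np.float64(0.7)), (np.int64(252), np.int64(312), np.float64(-10.4), np.float64(18.2), np.float64(
[... 958 characters left out ...]
6.7), np.float64(1.1), np.float64(-30.7)), (np.int64(278), np.int64(319), np.float64(1.9), np.float64(18.3), np.float64(-30.5))]
75 271 283 y ends -1.4 4.9 mid x,y,z [95.2  1.7 29.2] W 0.2249
90 271 283 y ends -1.4 4.9 mid x,y,z [87.1  1.7 28.4] W 0.2256
105 271 284 y ends -1.4 5.4 mid x,y,z [79.1  2.2 27.8] W 0.2263
120 271 284 y ends -1.4 5.4 mid x,y,z [71.3  2.2 28.6] W 0.2255
135 271 283 y ends -1.4 4.9 mid x,y,z [63.5  1.7 27.7] W 0.2264
150 271 283 y ends -1.4 4.9 mid x,y,z [55.5  1.7 28.7] W 0.2254
165 271 283 y ends -1.4 4.9 mid x,y,z [47.7  1.7 27.1] W 0.227
180 271 283 y ends -1.4 4.9 mid x,y,z [40.5  1.7 22.7] W 0.2314
195 273 281 y ends -0.3 3.8 mid x,y,z [33.   1.7 21.1] W 0.233
```

Call:
drive_tool([
  [[255,0.008,0.0009,0.02,0,0,0],[255,0.014,0.0009,0.034,0,0,0],[255,0.022,0.0009,0.0384,0,0,0],[255,0.03,0.0009,0.0384,0,0,0],[255,0.035,0.0009,0.0395,0,0,0],[255,0.038,0.0009,0.0418,0,0,0],[255,0.041,0.0009,0.0442,0,0,0],[255,0.045,0.0009,0.046,0,0,0],[255,0.05,0.0009,0.0472,0,0,0],[255,0.056,0.0009,0.0485,0,0,0],[255,0.062,0.0009,0.0497,0,0,0],[255,0.062,0.0009,0.05,0,0,0]],
])

```text
clock: 25.92
tcp_pos: [0.6137, 0.2968, 0.2037]
orientation: [-0.0, -0.156, 0.988, -0.0]
wrist_force: [0.2, -0.4, -1.1]
finger_gap: 0.0354
grip_force: 30.5
```

Run:
```python
from h import *
print(get_state()["clock"],yaw(),pose()[0]);eye("w15")
p,d,_=snap("scene","s15")
a=cv2.imread("pics/w15.png");b=cv2.resize(cv2.imread("pics/s15.png")[90:230,340:480],(396,420))
cv2.imwrite("pics/c15.png",cv2.convertScaleAbs(np.hstack([a[:,80:480],b]),alpha=1.5))
```

```text
25.925 -161.99803822709242 [0.6137 0.2968 0.2037]
handle rows col276 [(276, np.float64(8.8), np.float64(-21.7)), (280, np.float64(7.1), np.float64(-21.9)), (284, np.float64(4.9), np.float64(-21.5)), (288, np.float64(3.0), np.float64(-21.5)), (292, np.float64(4.3), np.float64(-27.2)), (296, np.float64(4.4), np.float64(-30.4)), (300, np.float64(2.8), np.float64(-30.9)), (304, np.float64(1.0), np.float64(-31.2)), (308, np.float64(-7.1), np.float64(-21.7)), (312, np.float64(-9.0), np.float64(-22.1))]
250 [(np.int64(239), np.int64(242), np.float64(-19.7), np.float64(-16.7), np.float64(20.6)), (np.int64(244), np.int64(263), np.float64(-15.8), np.float64(-5.7), np.float64(16.3)), (np.int64(281), np.int64(309), np.float64(3.8), np.float64(19.6), np.float64(17.2))]
256 [(np.int64(239), np.int64(263), np.float64(-17.5), np.float64(-5.5), np.float64(8.2)), (np.int64(281), np.int64(310), np.float64(3.6), np.float64(18.4), np.float64(9.4))]
262 [(np.int64(239), np.int64(263), np.float64(-16.7), np.float64(-5.2), np.float64(0.6)), (np.int64(281), np.int64(312), np.float64(3.6), np.float64(18.2), n
[... 1417 characters left out ...]
), np.float64(-30.8))]
310 []
90 264 282 y ends -3.5 3.3 mid x,y,z [ 83.2  -0.1 -17.6] W 0.2213
105 264 282 y ends -3.5 3.3 mid x,y,z [ 77.4  -0.1 -18.2] W 0.2219
120 264 281 y ends -3.5 2.9 mid x,y,z [ 71.6  -0.1 -18.3] W 0.222
135 253 292 y ends -6.6 6.4 mid x,y,z [ 66.5  -0.  -32.2] W 0.2359
150 252 292 y ends -7.2 6.3 mid x,y,z [ 61.5   5.  -32.7] W 0.2364
165 240 306 y ends -12.1 11.8 mid x,y,z [ 56.4   3.  -33.2] W 0.2369
180 233 314 y ends -14.7 14.9 mid x,y,z [ 49.9   0.3 -25.9] W 0.2296
195 264 281 y ends -3.7 3.0 mid x,y,z [ 43.   -0.1 -20.3] W 0.224
210 264 281 y ends -3.7 3.0 mid x,y,z [ 36.7  -0.1 -19.6] W 0.2233
225 264 280 y ends -3.8 2.6 mid x,y,z [ 31.2  -0.5 -21.7] W 0.2254
```

View pics/c15.png

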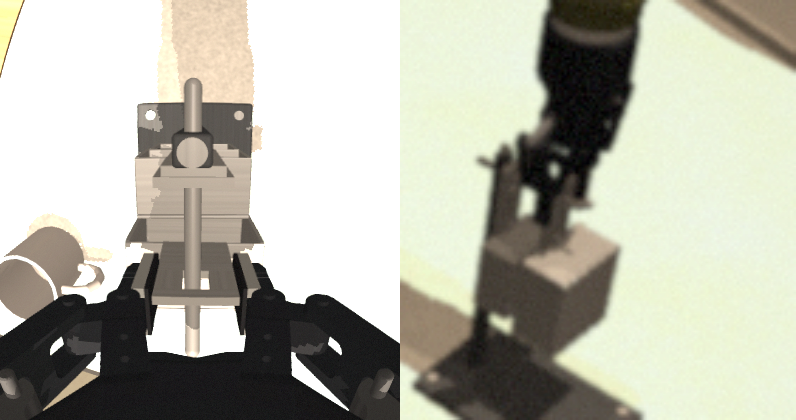

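The large scoop is threaded, with the rod 1.1 mm to the side of the eye's centre. I correct that first, then nest.

Call:
drive_tool([
  [[255,0.002,-0.0009,0.0002,0,0,0],[255,0.006,-0.0009,0.0006,0,0,0],[255,0.011,-0.0009,0.001,0,0,0],[255,0.016,-0.0009,0.0014,0,0,0],[255,0.021,-0.0009,0.0018,0,0,0],[255,0.026,-0.0009,0.0021,0,0,0],[255,0.031,-0.0009,0.0025,0,0,0],[255,0.036,-0.0009,0.0028,0,0,0],[255,0.039,-0.0009,0.003,0,0,0],[255,0.0405,-0.0009,0.0032,0,0,0],[255,0.0405,-0.0009,0.0032,0,0,0]],
])

```text
clock: 27.4
tcp_pos: [0.576, 0.2835, 0.2004]
orientation: [0.0, -0.156, 0.988, -0.0]
wrist_force: [0.2, 0.8, -1.9]
finger_gap: 0.0348
grip_force: 30.5
```

Call:
drive_tool([
  [[255,0.001,0,0,0,0,0],[255,0.0018,0,0,0,0,0],[255,0.0025,0,0,0,0,0],[255,0.0032,0,0,0,0,0],[255,0.0032,0,0,0,0,0]],
])

```text
clock: 28.02
tcp_pos: [0.5733, 0.2826, 0.2005]
orientation: [0.0, -0.156, 0.988, -0.0]
wrist_force: [2.3, 0.3, -2.0]
finger_gap: 0.0354
grip_force: 30.5
```

Call:
drive_tool([
  [[255,0.0005,0,0,0,0,0],[255,0.001,0,0,0,0,0],[255,0.0014,0,0,0,0,0],[255,0.0014,0,0,0,0,0],[255,0.0014,0,0,0,0,0],[255,0.0014,0,0,0,0,0]],
])

```text
clock: 28.78
tcp_pos: [0.5732, 0.2826, 0.2005]
orientation: [0.002, -0.156, 0.988, 0.0]
wrist_force: [6.2, 2.6, -4.4]
finger_gap: 0.0352
grip_force: 30.3
```

Run:
```python
from h import *
p,d,Q=snap("wrist","w16");T=toolcloud(Q)*1000
for r in range(242,310,9):print(r,[T[r,c].round(1).tolist() for c in(238,245,256,276,306,313)])
```

```text
242 [[4.4, -20.2, 27.3], [4.2, -16.3, 27.9], [11.8, -8.9, 8.6], [24.0, 1.0, -22.2], [1.8, 18.7, 34.0], [1.3, 22.9, 35.1]]
251 [[-0.7, -20.3, 26.3], [8.0, -14.3, 6.1], [11.6, -8.3, -2.4], [24.0, 1.0, -31.4], [3.5, 17.1, 16.6], [-1.1, 22.2, 27.2]]
260 [[7.1, -16.9, -2.8], [8.8, -13.2, -6.5], [21.9, -6.3, -34.9], [22.6, 1.0, -36.3], [7.9, 15.1, -4.5], [8.7, 18.1, -6.3]]
269 [[4.4, -16.6, -7.0], [8.4, -12.5, -15.0], [17.8, -6.4, -33.8], [21.4, 1.0, -41.2], [8.2, 14.2, -14.6], [4.3, 18.2, -6.9]]
278 [[4.4, -15.6, -16.0], [8.3, -11.8, -23.2], [11.4, -6.8, -28.9], [18.6, 1.0, -42.6], [11.4, 12.8, -29.1], [3.4, 17.5, -14.1]]
287 [[3.9, -14.9, -23.2], [7.6, -11.3, -29.6], [7.8, -6.9, -29.8], [14.7, 1.0, -42.1], [7.4, 12.9, -29.2], [7.6, 15.7, -29.7]]
296 [[3.8, -14.2, -30.3], [3.7, -11.4, -30.1], [3.9, -6.9, -30.3], [4.6, 1.0, -31.4], [3.3, 13.1, -29.4], [3.9, 15.8, -30.5]]
305 [[-36.7, -22.0, 26.0], [-36.8, -17.7, 26.3], [-36.9, -11.0, 26.6], [-5.3, 1.0, -22.6], [0.1, 13.1, -31.3], [-0.2, 15.9, -30.9]]
```

Large on middle: back faces 4.0 mm apart, push 6.7 N. I release and withdraw.

Call:
drive_tool([
  [[255,-0.0011,0,0,0,0,0],[255,-0.0011,0,0.0018,0,0,0],[255,-0.0011,0,0.0018,0,0,0],[0,-0.0011,0,0.0018,0,0,0],[0,-0.0011,0,0.0018,0,0,0],[0,-0.0011,0,0.0018,0,0,0],[0,-0.0011,0,0.0018,0,0,0],[0,-0.0011,0,-0.03,0,0,0],[0,-0.0011,0,-0.08,0,0,0],[0,-0.0011,-0.04,-0.12,0,0,0],[0,-0.0011,-0.04,-0.12,0,0,0],[0,-0.0011,-0.04,-0.12,0,0,0]],
])

```text
clock: 30.32
tcp_pos: [0.5849, 0.2444, 0.3198]
orientation: [-0.0, -0.156, 0.988, 0.0]
wrist_force: [0.0, -1.4, 0.1]
finger_gap: 0.0854
grip_force: 0.0
```

Run:
```python
from h import *
print(get_state()["clock"],get_state()["wrist_force"])
snap("wrist","w17");p,d,Q=snap("scene","s17")
a=cv2.imread("pics/w17.png");b=cv2.resize(cv2.imread("pics/s17.png")[90:230,340:480],(396,420))
cv2.imwrite("pics/c17.png",cv2.convertScaleAbs(np.hstack([a[:,80:480],b]),alpha=1.5))
```

```text
30.325 [ 0.0355 -1.4398  0.0914]
```

View pics/c17.png

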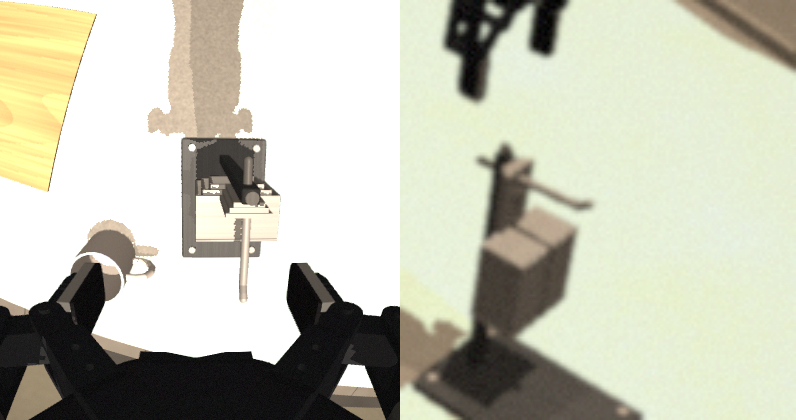

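All three hang nested, at (530,240) in the right panel; the line on the cup's top runs parallel to the rod, so I take it to be its shadow. I check the handle positions numerically before handing in.

Run:
```python
from h import *
p,d,Q=snap("wrist","w18")
u=np.array([np.cos(np.radians(197.9)),np.sin(np.radians(197.9))]);v=np.array([-u[1],u[0]])
o=np.array([.5657,.2802]);a=(Q[...,:2]-o)@u*1000;b=(Q[...,:2]-o)@v*1000;z=Q[...,2]
for n,lo,hi in(("top faces",.222,.234),("cup top",.160,.180)):
    m=(z>lo)&(z<hi)&(a>-70)&(a<10)&(abs(b)<45)&(abs(b)>5);print(n,m.sum())
    h,e=np.histogram(a[m],np.arange(-70,12,2));print([(int(x),int(c)) for x,c in zip(e,h) if c])
    print("b",np.percentile(b[m],[1,50,99]),"z",np.percentile(z[m],[5,50,95]))
m=(z>.222)&(z<.234)&(abs(b)>5)
for l in(-12,-8,-4,0):
    k=m&(a>l)&(a<l+4)&(abs(b)<25);print(l,k.sum(),np.percentile(b[k],[1,99]) if k.any() else "",np.median(z[k]) if k.any() else "")
```

```text
top faces 513
[(-10, 11), (-8, 91), (-6, 103), (-4, 70), (-2, 80), (0, 64), (2, 46), (4, 37), (6, 5), (8, 6)]
b [-18.3252   5.2965  16.6759] z [0.2243 0.2295 0.2308]
cup top 2738
[(-50, 66), (-48, 119), (-46, 128), (-44, 117), (-42, 127), (-40, 124), (-38, 125), (-36, 132), (-34, 128), (-32, 125), (-30, 133), (-28, 127), (-26, 76), (-24, 72), (-22, 70), (-20, 73), (-18, 77), (-16, 87), (-14, 82), (-12, 89), (-10, 82), (-8, 93), (-6, 118), (-4, 127), (-2, 82), (0, 64), (2, 43), (4, 37), (6, 6), (8, 9)]
b [-39.6861  14.8797  38.8245] z [0.1652 0.1727 0.1741]
-12 11 [-16.6696  14.4915] 0.22925177411329303
-8 194 [-18.6824  16.7729] 0.2298011165423689
-4 150 [-16.2848  15.6661] 0.22959171113986115
0 110 [-15.1268  13.696 ] 0.22942037765366013
```

```bash
python3 -c "
from workcell import *
print(hand_in())"
```

```text
the job is handed in; nothing more can be done
None
```

I hung all three scoops nested on the hook in order (small, middle, large), pressed each home with about 7 N, and handed in at about 30 s; the last depth check showed the handles stacked flat, but hand-in returned no verdict.

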